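Index the sleeve carousel and start the cycle

TASK

Spin the carousel by pushing the black pegs on its rim with the fingertips until the blue pot is at the front: the pot nearest the red arrow, squarely in line with its tip, at rest; then press the green button on the control box fully down to start the cycle, and let it go. Do not press the button before the blue pot is in place. Do not grip, lift, tip or touch any pot, and leave the other things on the bench where they are.

Things in the scene. Friction and masses are not known exactly. Their poses are not given: they have to be found in the camera images.
- blue_pot: The marked pot: loose blue cylinder 38 mm in diameter and 26 mm high with three thin brass sleeve ends showing 5 mm above its blue top. It stands in one of five socket rings (48 mm outer diameter, 8 mm high), 60 mm from the carousel's axis and evenly spaced, on the upper face of the rotor (42 mm above the table); white pots of the same size stand in the other four. Origin: centre of its underside. It goes round with the rotor.
- white_pot1: White pot like the blue one, in another socket; not to be touched.
- white_pot2: White pot like the blue one, in another socket; not to be touched.
- white_pot3: White pot like the blue one, in another socket; not to be touched.
- white_pot4: White pot like the blue one, in another socket; not to be touched.
- axis (a point): Vertical turning axis of the carousel, at the height of the rotor's upper face (42 mm). The rotor is an aluminium disc of radius 95 mm, 26 to 42 mm above the table, and turns without limit either way; light friction (about 0.12 N m, 1 N at the pegs) stops it soon after the push ends. Below it is a round foot of radius 75 mm, 12 mm high, bolted to the table.
- front (a point): Point on the circle of the pots (60 mm from the axis, height 42 mm) in line with the red arrow: the blue pot's origin belongs above it. It stays fixed to the foot. The red arrow is a flat plate 4 mm high on the table, 127 to 185 mm from the axis in the same direction, pointing at the axis, roughly on the robot's side of the carousel.
- peg (a point): Outer end of one of the eight black pegs, on its centre line. The pegs are level, radial, round bars 12 mm in diameter fixed to the rotor, 45 degrees apart, with centre lines 34 mm above the table; they stick out of the rim from 95 mm to 128 mm from the axis. A fingertip lowered outside the disc between two pegs, to 15 to 25 mm above the table, pushes a peg sideways round the axis. The table below is clear apart from the flat arrow.
- start (a joint): Green round push button, 34 mm in diameter, on top of the grey control box (120 x 100 x 45 mm, fixed to the table): 0 is up, 0.006 m is fully down; a spring returns it, about 5 N hold it down. It counts as pressed from 0.0045 m.
- start_top (a point): Centre of the green button's upper face, which looks up; press it straight down. The box stands to the left or to the right of the carousel; a tray of brass sleeves stands on the other side.
- wrench: Loose wrench 160 mm long lying beyond and beside the carousel; leave it.
- brush: Loose brush 170 mm long lying beyond and beside the carousel; leave it.
- paste_jar: Loose jar 60 mm in diameter, 70 mm high, at the right; leave it.
- fitting: Loose brass fitting 34 mm in diameter, 34 mm high, at the left; leave it.

How it is judged:
By the outcome, as a careful person would: the job done as asked, in the order asked, and still so for the second after the job is handed in, with the robot touching nothing.
It also fails if it takes over 64 s, if anything falls off the work surface, if the arm or the gripper's body presses on something with over 40 N, if the wrist force passes 120 N, or if a joint passes its speed limit or range.

ROBOT

A 6-joint arm with a two-finger parallel gripper is mounted at the origin on the work surface. World frame = base frame: x ahead of the robot, y to its left, z up, the work surface at z = 0. Lengths are in m, angles in degrees, forces in N, time in s.
With the tool pointing down it reaches from about 0.35 to 0.725 m from the base axis. Payload 4.3 kg.
Tool frame: the origin (TCP) lies midway between the tips of the shut fingers; the grasp point (between the pads) lies 19 mm behind it; x points along the fingers, y is the direction in which the jaws open and shut, and the axes are right-handed (so a half turn about x gives the same grasp; the last joint's range is limited). The gripper opens to 85 mm and grips with 20 to 120 N. Pads are 22 mm wide; open, the fingers measure 114 mm over their backs; the gripper's body (76 mm by 85 mm) begins 54 mm behind the grasp point. The pads swing forward as they close: fully open they stand 13 mm farther back than shut.
Start: joints at [-6.32, 21.618, 4.641, 73.018, 0, 83.68], TCP at [0.575, 0, 0.231] pointing down, gripper open.
Joint ranges: [-156.06, 156.06], [-48.1, 94.91], [-58.44, 69.94], [-101.28, 121.22], [-78.64, 73.56], [-180, 180]. Speed limits (degrees/s): [147.25, 147.25, 180, 180, 180, 180].

INTERFACE

Orientations are given as [roll, pitch, yaw] about the fixed x, y, z axes, in that order (R = Rz(yaw) Ry(pitch) Rx(roll)).
In Python, from workcell import robot, imaging, sign_off gives the robot as it stands.
- The arm moves only by the tool send_rows, never from a script. Its argument "moves" is a list of rows, each an object with "angular": the turn, a rotation vector about the tool's x, y, z in units of 8 degrees (1.0 is 8 degrees), a list of three; "dp": the shift along the tool's x, y, z in mm, a list of three; "grip": the gripper's target within -1 to 1 (fully open at 1, half-way at 0, shut at -1). A call has 1 to 20 rows; each row is the pose to reach, as a shift and turn from the pose commanded when the call began, along the tool's axes at that moment; what a row does not reach only later rows make up. A row lasts 1/10 s, in which the tool goes at most 50 mm and 8.59 degrees, less where a joint would pass 70% of its speed; a pose out of reach is approached as far as the arm can. A call with a gripper value outside its range is refused whole. The fingers move at their own pace and stop on an object; "grip_force" is the grip in N (left out, the last holds). Time passes only in rows, so rows that repeat a pose let the fingers close. It gives the time, the measured TCP pose, the force and the opening at its end, in the units of the state.
- robot.sense(): the state, without advancing time (a new reading comes with each control period).
- imaging.grab_frame(name): name is "scene" or "side" or "wrist"; returns a dict with "img" (400x640x3 uint8, blue, green, red), "vfov" (degrees; the focal length in pixels is half the picture's height over the tangent of half this angle, whatever the lens; pixels are square), "cx", "cy" (the principal point, pixels), "k1" (the pictures are not rectified: a ray, as slopes to the right and down, at radius r is drawn at 1 + k1 r^2 times it, then the intrinsics apply), "R" (3x3) and "t" (3): a world point X has camera coordinates R X + t; the wrist camera has in their place "tool_from_camera" (4x4, takes a point from camera to tool coordinates, whose origin is the TCP and whose axes are the tool frame's). Camera axes: x right, y down, z forward; pixel columns grow to the right and rows downward; lengths in m; the calibration is good to about 2 mm. A picture is of the moment at which its call begins: read the wrist's pose just before it. There is no depth.
- sign_off(): hands the job in, once; it reports no verdict.
The state is a dict: "time_s": time; "joints": joint angles; "dq": joint speeds; "tau": joint torques, N m; "ee_pos": TCP position; "tcp_rot": TCP orientation; "contact_force": force on the tool from outside, world axes, zero at the start; "moment": the same for the moment, N m; "finger_gap": opening from 0.0 (shut) to 1.0 (fully open).
Only numpy, scipy, OpenCV 4.12 (cv2) and the standard library are available. Lean on these libraries where they do the work, as an engineer would, in place of code of your own. Each camera call takes 0.05 s, during which the arm holds its last target.

## Working session

There is one attempt and no reset: what is moved stays moved. The work goes in short steps, Python scripts to look and compute and a tool call to move; the robot and the scene stay as the last step left them, time stands still between calls to the robot, and variables do not carry over. Pictures are saved under pics/ and viewed, and the job is handed in when it is done.

Besides the shell and the picture viewer there is one more tool, called after "Call:" as name([rows], argument=value, ...), one row to a line, values as JSON. send_rows: Moves the arm, as the interface text tells. Its arguments: {"type":"object","properties":{"moves":{"type":"array"},"grip_force":{"type":"number"}},"required":["moves"]}

```bash
mkdir -p pics; ls
python3 - <<'E'
from workcell import robot, imaging
import cv2,json
s=robot.sense(); print(s)
for n in ("scene","side","wrist"):
    f=imaging.grab_frame(n); cv2.imwrite(f"pics/{n}0.png",f["img"])
    print(n,{k:(v.tolist() if hasattr(v,'tolist') else v) for k,v in f.items() if k!="img"})
E
```

```text
pics
{'time_s': 0.0, 'joints': array([-6.31720685e+00,  2.16614934e+01,  4.56300671e+00,  7.30159097e+01,
        1.13040756e-03,  8.36808043e+01]), 'dq': array([-0.10192486,  0.04987467,  0.0193808 , -0.09346542, -0.05636209,
       -0.01606375]), 'tau': array([ 5.03441061e-04, -4.63600910e+01,  2.69876987e+01,  2.07655923e-02,
       -6.74222474e-05, -6.15417605e-06]), 'ee_pos': array([5.74364909e-01, 1.07800395e-04, 2.30365358e-01]), 'tcp_rot': array([-96.88534424,  89.88559796, 173.11664346]), 'contact_force': array([-0.76075983, -0.16010476, -0.06222174]), 'moment': array([0.00307018, 0.00599514, 0.06012581]), 'finger_gap': 0.9982656025221461}
scene {'vfov': 54.59789823867441, 'cx': 319.4983807004494, 'cy': 187.07857435769705, 'k1': -0.07837601994642163, 'R': [[-0.32381057406699926, 0.9461140193114548, 0.0038697008572418294], [0.8170101371467646, 0.2816822456706566, -0.5031396906161952], [-0.47711754099155174, -0.15976036722623052, -0.8641964343492253]], 't': [0.176320296294841, -0.4371615222539564, 1.478559260099885]}
side {'vfov': 57.865315937520755, 'cx': 319.97316594431425, 'cy': 203.9721940107654, 'k1': -0.021132562564695832, 'R': [[-0.8197426335956323, -0.5726177838953176, 0.011440639514987659], [-0.3515831187333383, 0.487346287642644, -0.7993015116604449], [0.45211870707529445, -0.6592438619264865, -0.6008212756093241]], 't': [0.4765018226579081, 0.2486661967095211, 0.7929744050065469]}
wrist {'vfov': 60.20463013074249, 'cx': 317.9142567732768, 'cy': 202.76733589392168, 'k1': -0.07403939052399809, 'tool_from_camera': [[-1.9309765463266443e-05, -0.28622910872475443, 0.9581612061369241, -0.14310505598410425], [0.99999997084848, -0.00023614384266685239, -5.0389721904554494e-05, 0.00048099684476765603], [0.00024068687430115672, 0.958161177232055, 0.28622910494062315, -0.07289809476059142], [0.0, 0.0, 0.0, 1.0]]}
```

View pics/scene0.png

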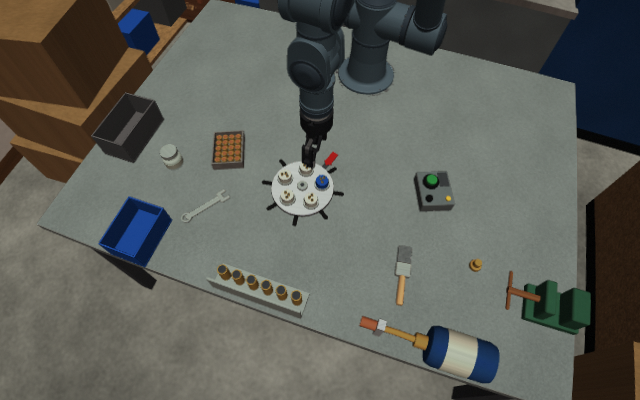

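View pics/side0.png

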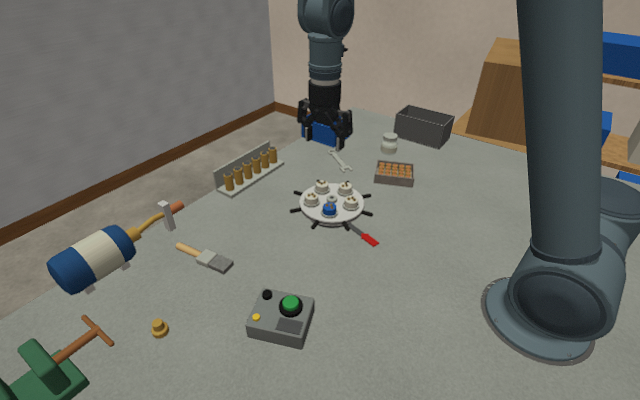

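View pics/wrist0.png

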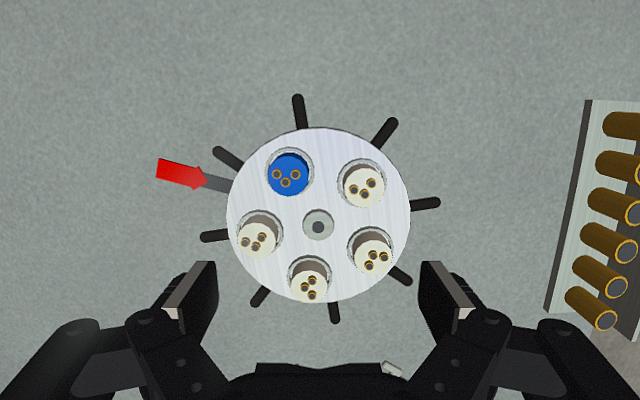

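```bash
cat > h.py <<'E'
import numpy as np, cv2
from scipy.spatial.transform import Rotation as Ro
from scipy.optimize import least_squares
from workcell import robot, imaging
def tool():
    s=robot.sense(); return Ro.from_euler('xyz',s['tcp_rot'],degrees=True).as_matrix(), np.array(s['ee_pos'])
def cam(name):
    R,p=tool(); f=imaging.grab_frame(name)
    if name=='wrist':
        T=np.array(f['tool_from_camera']); f['Rw']=R@T[:3,:3]; f['c']=R@T[:3,3]+p
    else:
        f['Rw']=np.array(f['R']).T; f['c']=-f['Rw']@np.array(f['t'])
    return f
def K(f):
    fl=f['img'].shape[0]/2/np.tan(np.radians(f['vfov']/2)); return np.array([[fl,0,f['cx']],[0,fl,f['cy']],[0,0,1.]])
def rays(f,uv):
    n=cv2.undistortPoints(np.float64(uv).reshape(-1,1,2),K(f),np.array([f['k1'],0,0,0.])).reshape(-1,2)
    return np.c_[n,np.ones(len(n))]@f['Rw'].T
def onz(f,uv,z):
    d=rays(f,uv); return f['c']+d*((z-f['c'][2])/d[:,2])[:,None]
def proj(f,X):
    n=(np.atleast_2d(X)-f['c'])@f['Rw']; 
    return cv2.projectPoints(n.reshape(-1,1,3),np.zeros(3),np.zeros(3),K(f),np.array([f['k1'],0,0,0.]))[0].reshape(-1,2)
def blobs(m,amin=30):
    n,l,st,c=cv2.connectedComponentsWithStats(m.astype(np.uint8)); return [(c[i],st[i,4],l==i) for i in range(1,n) if st[i,4]>=amin]
def hsv(f): return cv2.cvtColor(f['img'],cv2.COLOR_BGR2HSV).astype(int)
def masks(f):
    h=hsv(f); H,S,V=h[...,0],h[...,1],h[...,2]
    return dict(red=((H<6)|(H>174))&(S>190)&(V>120), blue=(H>100)&(H<125)&(S>140)&(V>60), green=(H>45)&(H<80)&(S>140)&(V>50), black=V<50)
def fitc(P,r=None):
    if r is None: return least_squares(lambda q:np.hypot(*(P-q[:2]).T)-q[2],[*P.mean(0),.09],loss='soft_l1',f_scale=.001).x
E
python3 - <<'E'
from h import *
R,p=tool(); print(R.round(3),p)
for n in("wrist","scene","side"):
    f=cam(n); m=masks(f); print(n,'cam',f['c'].round(3))
    for k,z in(("red",.004),("blue",.068),("green",.055)):
        for c,a,_ in blobs(m[k],40):
            if n=='wrist' or a<600: print(k,a,c.round(1),onz(f,[c],z)[0].round(4))
f=cam("wrist"); h=hsv(f)
m=((h[...,2]>150)&(h[...,1]<60)).astype(np.uint8); 
for c,a,_ in blobs(m,500): print(a,c)
for c,a,_ in blobs(masks(f)["black"],60): print('blk',a,c.round(0), onz(f,[c],.034)[0].round(4))
E
```

```text
[[-0.002  1.     0.   ]
 [ 0.     0.    -1.   ]
 [-1.    -0.002 -0.   ]] [5.74504466e-01 6.77201027e-05 2.30576635e-01]
wrist cam [0.575 0.073 0.374]
red 877 [179.6 173.4] [ 0.4218 -0.0036  0.004 ]
blue 1109 [288.8 173.6] [0.5484 0.0091 0.068 ]
scene cam [1.12  0.193 1.057]
red 77 [330.5 158.3] [ 0.423  -0.0033  0.004 ]
blue 121 [248.2   2.2] [-0.1804 -0.5656  0.068 ]
blue 508 [131.2  23.3] [ 0.0906 -0.9708  0.068 ]
blue 92 [321.7 182.3] [0.556  0.0105 0.068 ]
blue 519 [438.5 347.2] [0.9049 0.4281 0.068 ]
green 89 [431.7 179.3] [0.4288 0.322  0.055 ]
side cam [0.12  0.674 0.67 ]
red 90 [368.9 239.2] [ 0.4212 -0.0033  0.004 ]
blue 246 [605.7 124.4] [-0.0644 -1.1115  0.068 ]
blue 446 [323.  133.7] [ 0.8132 -0.3505  0.068 ]
blue 178 [628.5 176.9] [-0.1433 -0.6795  0.068 ]
blue 101 [329.1 209.7] [0.5373 0.021  0.068 ]
blue 382 [118.5 237. ] [0.897  0.4149 0.068 ]
green 211 [290.1 302.9] [0.437  0.3161 0.055 ]
66894 [363.88565492 195.05344276]
5279 [126.40803182 155.67190756]
942 [ 76.53927813 158.51592357]
blk 380 [299. 111.] [0.5567 0.0629 0.034 ]
blk 384 [384. 132.] [0.6395 0.0433 0.034 ]
blk 192 [229. 159.] [0.4868 0.0171 0.034 ]
blk 308 [423. 203.] [ 0.6846 -0.0292  0.034 ]
blk 284 [214. 235.] [ 0.4639 -0.0647  0.034 ]
blk 38345 [320. 359.] [ 0.5776 -0.2258  0.034 ]
blk 236 [400. 275.] [ 0.6655 -0.1126  0.034 ]
blk 213 [259. 296.] [ 0.5082 -0.1386  0.034 ]
blk 195 [333. 312.] [ 0.5926 -0.1591  0.034 ]
```

```bash
cat >> h.py <<'E'
def measure(f,verbose=True):
    """axis by spokes, peg phase, blue angle, arrow"""
    P=np.array([onz(f,[c],.034)[0][:2] for c,a,_ in blobs(masks(f)['black'],60) if a<2000])
    P=P[np.abs(np.hypot(*(P-A0).T)-.112)<.012]
    def res(q):
        d=P-q[:2]; a=np.arctan2(d[:,1],d[:,0])-q[2]; a=(a+np.pi/8)%(np.pi/4)-np.pi/8
        return np.r_[np.hypot(*d.T)*np.sin(a), (q[:2]-A0)*.01]
    a0=np.arctan2(*(P[0]-A0)[::-1])
    q=least_squares(res,[*A0,a0]).x
    return q,P,res(q)
A0=np.array([.5745,-.048])
E
python3 - <<'E'
from h import *
f=cam("wrist"); q,P,r=measure(f); print(q[:2],np.degrees(q[2])%45,(r*1000).round(1),np.hypot(*(P-q[:2]).T).round(4))
# rim circle: bright disc
h=hsv(f); V=h[...,2]; S=h[...,1]
X,Y=[g*.0005 for g in np.meshgrid(np.arange(-300,300),np.arange(-300,300))]
e=[]
img=cv2.GaussianBlur(f['img'],(3,3),0).astype(float).mean(2)
for a in np.radians(np.arange(0,360,3)):
    rr=np.arange(.080,.112,.0005)
    pts=np.c_[q[0]+rr*np.cos(a),q[1]+rr*np.sin(a),np.full(len(rr),.042)]
    uv=proj(f,pts).astype(np.float32)
    v=cv2.remap(img.astype(np.float32),uv[:,:1],uv[:,1:],cv2.INTER_LINEAR)[:,0]
    g=v[4:]-v[:-4]; i=np.argmin(g); e.append((*pts[i+2,:2],g[i]))
e=np.array(e); e=e[e[:,2]<-25]; print(len(e)); cc=fitc(e[:,:2]); print('rim',cc)
fs=cam("side"); fc=cam("scene")
def tri(F,U):
    A=np.zeros((3,3));b=np.zeros(3)
    for f_,u in zip(F,U):
        d=rays(f_,[u])[0]; d/=np.linalg.norm(d); M=np.eye(3)-np.outer(d,d); A+=M;b+=M@f_['c']
    return np.linalg.solve(A,b)
gs=[max(blobs(masks(x)['green'],40),key=lambda b:b[1]) for x in(fc,)]
gb=[b for b in blobs(masks(fs)['green'],40)]
print([ (b[0].round(1),b[1]) for b in gb])
print('button',tri([fc,fs],[gs[0][0],gb[0][0]]))
# arrow PCA in wrist view
m=masks(f)['red']; b=max(blobs(m),key=lambda b:b[1]); ys,xs=np.nonzero(b[2]); W=onz(f,np.c_[xs,ys],.004)[:,:2]
c=W.mean(0); u=np.linalg.svd(W-c,full_matrices=False)[2][0]; print('arrow',c,np.degrees(np.arctan2(*u[::-1]))%180, 'extent',(W-c)@u@np.ones(1) if 0 else (((W-c)@u).min(),((W-c)@u).max()))
for ax in(q[:2],cc[:2]):
    d=c-ax; print('arrow dir',np.degrees(np.arctan2(*d[::-1])),np.hypot(*d))
b=max(blobs(masks(f)['blue']),key=lambda b:b[1]); ys,xs=np.nonzero(b[2]); print('bluepx',xs.min(),xs.max(),ys.min(),ys.max())
E
```

```text
[ 0.57446054 -0.0467922 ] 9.119211599862808 [ 0.2  0.1 -0.3 -0.1  0.1 -0.   0.1 -0.  -0.   0. ] [0.1111 0.111  0.1084 0.1115 0.1119 0.1125 0.1132 0.1134]
120
rim [ 0.57444555 -0.04672119  0.09415653]
[(array([290. , 302.8]), np.int32(208))]
button [0.43349146 0.32069984 0.06223237]
arrow [ 0.42188931 -0.00363352] 164.92338510205266 extent (np.float64(-0.02599100056178956), np.float64(0.029566479174336777))
arrow dir 164.2050882246538 0.15855803468265706
arrow dir 164.22830662292404 0.15852429489815245
bluepx 267 307 153 195
```

Run:
```python
import cv2
a=cv2.imread('pics/wrist0.png')[80:280,150:450]; cv2.imwrite('pics/wz0.png',cv2.resize(a,(780,520),interpolation=cv2.INTER_CUBIC))
b=cv2.imread('pics/side0.png')[270:370,220:340]; c=cv2.imread('pics/scene0.png')[150:220,400:470]
import numpy as np
cv2.imwrite('pics/btn0.png',np.hstack([cv2.resize(b,(420,350)),cv2.resize(c,(350,350))]))
```

```text
(no output)
```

View pics/wz0.png

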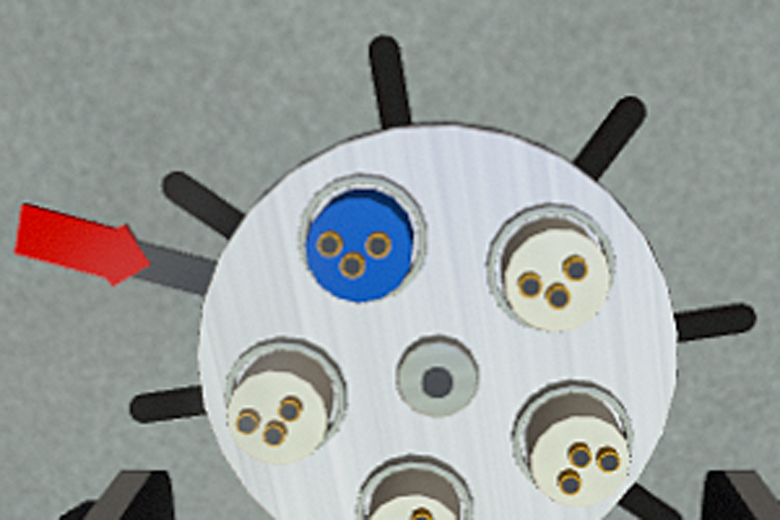

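View pics/btn0.png

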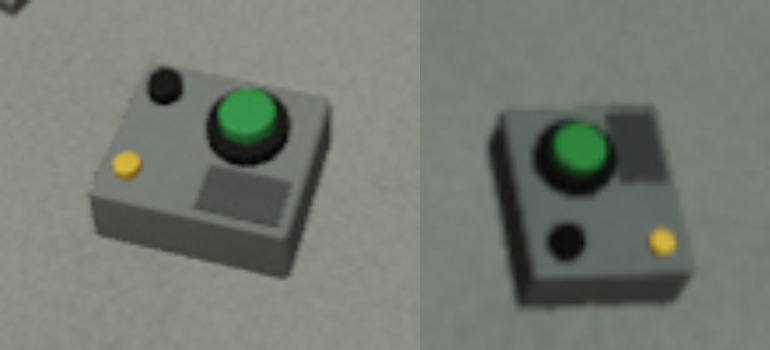

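```bash
cat >> h.py <<'E'
def blue(f,ax=A0,z=.068):
    h=hsv(f); m0=masks(f)['blue']
    bs=[b for b in blobs(m0,60) if np.hypot(*(onz(f,[b[0]],z)[0][:2]-ax))<.085]
    b=max(bs,key=lambda b:b[1])[2]
    v=h[...,2][b]; t=.75*np.percentile(v,80)
    m=(b&(h[...,2]>t)).astype(np.uint8)
    c=max(cv2.findContours(m,cv2.RETR_EXTERNAL,cv2.CHAIN_APPROX_NONE)[0],key=len)[:,0]
    hull=cv2.convexHull(c)[:,0].astype(float)
    W=onz(f,hull,z)[:,:2]; q=least_squares(lambda q:np.hypot(*(W-q[:2]).T)-q[2],[*W.mean(0),.019]).x
    d=q[:2]-ax; return q, np.degrees(np.arctan2(d[1],d[0])), np.hypot(*d)
E
python3 - <<'E'
from h import *
ax=np.array([.57445,-.04675])
for n in("wrist","scene","side"):
    print(n,blue(cam(n),ax))
E
```

```text
wrist (array([0.54717654, 0.00701184, 0.0182114 ]), np.float64(116.898750581394), np.float64(0.06028413684110138))
scene (array([0.54903371, 0.00782303, 0.01706452]), np.float64(114.97280055528404), np.float64(0.06020135235881675))
side (array([0.54573634, 0.00818399, 0.01785028]), np.float64(117.59578984778479), np.float64(0.06198562003210202))
```

Call:
send_rows([
  {"dp": [20,7,-16],"angular": [0.42,0,0],"grip": -1},
  {"dp": [45,14,-32],"angular": [0.84,0,0],"grip": -1},
  {"dp": [70,21,-49],"angular": [1.26,0,0],"grip": -1},
  {"dp": [95,27,-65],"angular": [1.69,0,0],"grip": -1},
  {"dp": [100,27,-65],"angular": [1.69,0,0],"grip": -1},
  {"dp": [100,27,-65],"angular": [1.69,0,0],"grip": -1},
  {"dp": [100,27,-65],"angular": [1.69,0,0],"grip": -1},
  {"dp": [100,27,-65],"angular": [1.69,0,0],"grip": -1},
  {"dp": [100,27,-65],"angular": [1.69,0,0],"grip": -1},
  {"dp": [100,27,-65],"angular": [1.69,0,0],"grip": -1},
], grip_force=40)

```text
time_s: 1.65
ee_pos: [0.6026, 0.0646, 0.1323]
tcp_rot: [101.4, 89.9, -2.1]
contact_force: [-0.4, -0.3, 0.0]
finger_gap: 0.003
```

Run:
```python
from h import *
s=robot.sense(); print(s['time_s'],s['ee_pos'],s['finger_gap'],s['contact_force'])
for n in("wrist","side"):
    f=cam(n); cv2.imwrite(f"pics/{n}1.png",f['img'])
a=cv2.imread('pics/wrist1.png')
b=cv2.imread('pics/side1.png')[80:320,200:500]
cv2.imwrite('pics/c1.png',np.hstack([cv2.resize(a,(400,250)),cv2.resize(b,(312,250))]))
```

```text
1.65 [0.60257352 0.06457654 0.13227248] 0.003346978683245736 [-0.3605086  -0.25716244  0.00845088]
```

View pics/c1.png

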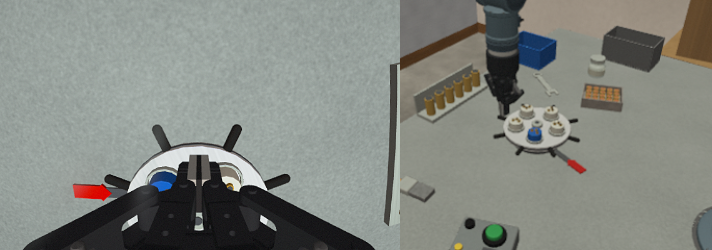

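Call:
send_rows([
  {"dp": [30,0,0],"angular": [0,0,0],"grip": -1},
  {"dp": [65,0,0],"angular": [0,0,0],"grip": -1},
  {"dp": [90,0,0],"angular": [0,0,0],"grip": -1},
  {"dp": [105,0,0],"angular": [0,0,0],"grip": -1},
  {"dp": [111,0,0],"angular": [0,0,0],"grip": -1},
  {"dp": [111,0,0],"angular": [0,0,0],"grip": -1},
])

```text
time_s: 2.35
ee_pos: [0.6014, 0.065, 0.0197]
tcp_rot: [-75.2, 89.9, -178.7]
contact_force: [-1.1, 0.4, 0.7]
finger_gap: 0.002
```

Run:
```python
from h import *
s=robot.sense(); print(s['time_s'],s['ee_pos'],s['tcp_rot'],s['finger_gap'],s['contact_force'])
R,p=tool(); ax=np.array([.57445,-.04675]); d=p[:2]-ax; print(np.degrees(np.arctan2(d[1],d[0])),np.hypot(*d)); 
a0=np.degrees(np.arctan2(d[1],d[0]))
for th in (80,84,88,92,96,100,104,108,112,116,120,124,128,132,136,138,140):
    t=np.radians(th); X=np.r_[ax+.115*np.array([np.cos(t),np.sin(t)]),.02]
    # desired R: tool z inward
    z=np.array([-np.cos(t),-np.sin(t),0]); x=np.array([0,0,-1.]); Rd=np.c_[x,np.cross(z,x),z]
    print(th,((X-p)@R*1000).round(0),(Ro.from_matrix(R.T@Rd).as_rotvec(degrees=True)/8).round(2))
f=cam('wrist'); cv2.imwrite('pics/wrist2.png',f['img']); print(blue(f,ax))
```

```text
2.35 [0.60140254 0.06498859 0.01967442] [ -75.16963065   89.91387684 -178.68693482] 0.0020130718706405887 [-1.10991307  0.41969975  0.71016099]
76.43869461741066 0.11494325665821879
80 [-0. -7.  0.] [-0.44  0.    0.01]
84 [ -0. -15.   1.] [-0.94  0.    0.01]
88 [ -0. -23.   2.] [-1.44  0.    0.01]
92 [ -0. -31.   4.] [-1.94  0.    0.01]
96 [ -0. -39.   7.] [-2.44  0.    0.01]
100 [ -0. -46.   9.] [-2.94  0.    0.01]
104 [ -0. -53.  13.] [-3.44  0.    0.01]
108 [ -0. -60.  17.] [-3.94 -0.    0.01]
112 [ -0. -67.  21.] [-4.44 -0.    0.01]
116 [ -0. -73.  26.] [-4.94 -0.    0.01]
120 [ -0. -79.  32.] [-5.44 -0.    0.01]
124 [ -0. -85.  37.] [-5.94 -0.    0.01]
128 [ -0. -90.  43.] [-6.44 -0.    0.01]
132 [ -0. -95.  50.] [-6.94 -0.    0.01]
136 [ -0. -99.  57.] [-7.44 -0.    0.01]
138 [  -0. -101.   60.] [-7.69 -0.    0.01]
140 [  -0. -103.   64.] [-7.94 -0.    0.01]Traceback (most recent call last):
  File "<stdin>", line 10, in <module>
  File "h.py", line 46, in blue
    b=max(bs,key=lambda b:b[1])[2]
      ~~~^^^^^^^^^^^^^^^^^^^^^^
ValueError: max() iterable argument is empty
```

View pics/wrist2.png

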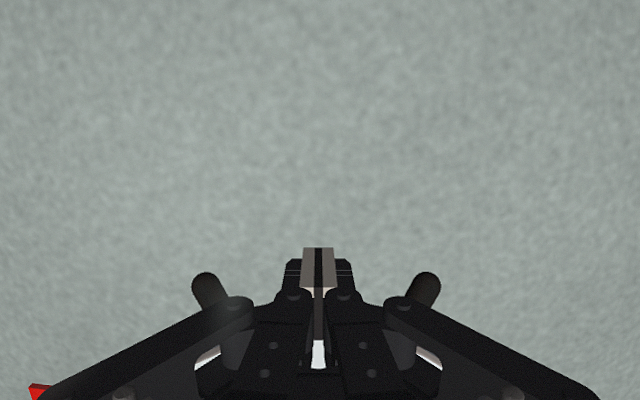

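Call:
send_rows([
  {"dp": [0,-7,0],"angular": [-0.44,0,0],"grip": -1},
  {"dp": [0,-15,1],"angular": [-0.94,0,0],"grip": -1},
  {"dp": [0,-19,1.5],"angular": [-1.19,0,0],"grip": -1},
  {"dp": [0,-23,2],"angular": [-1.44,0,0],"grip": -1},
  {"dp": [0,-27,3],"angular": [-1.69,0,0],"grip": -1},
  {"dp": [0,-31,4],"angular": [-1.94,0,0],"grip": -1},
  {"dp": [0,-39,7],"angular": [-2.44,0,0],"grip": -1},
  {"dp": [0,-46,9],"angular": [-2.94,0,0],"grip": -1},
  {"dp": [0,-53,13],"angular": [-3.44,0,0],"grip": -1},
  {"dp": [0,-60,17],"angular": [-3.94,0,0],"grip": -1},
  {"dp": [0,-67,21],"angular": [-4.44,0,0],"grip": -1},
  {"dp": [0,-73,26],"angular": [-4.94,0,0],"grip": -1},
  {"dp": [0,-76,29],"angular": [-5.19,0,0],"grip": -1},
  {"dp": [0,-79,32],"angular": [-5.44,0,0],"grip": -1},
  {"dp": [0,-82,34.5],"angular": [-5.69,0,0],"grip": -1},
  {"dp": [0,-85,37],"angular": [-5.94,0,0],"grip": -1},
  {"dp": [0,-85,37],"angular": [-5.94,0,0],"grip": -1},
  {"dp": [0,-85,37],"angular": [-5.94,0,0],"grip": -1},
])

```text
time_s: 4.2
ee_pos: [0.512, 0.0489, 0.0215]
tcp_rot: [54.1, 89.9, -1.9]
contact_force: [0.8, 0.1, -0.1]
finger_gap: -0.003
```

Run:
```python
from h import *
s=robot.sense(); print(s['time_s'],s['ee_pos'],s['finger_gap'],s['contact_force'])
R,p=tool(); ax=np.array([.57445,-.04675]); d=p[:2]-ax; print(np.degrees(np.arctan2(d[1],d[0])),np.hypot(*d)); 
F=[]
for n in("side","scene","wrist"):
    f=cam(n); cv2.imwrite(f'pics/{n}3.png',f['img'])
    try: print(n,blue(f,ax))
    except Exception as e: print(n,e)
a=cv2.imread('pics/scene3.png')[110:250,230:400]; b=cv2.imread('pics/side3.png')[130:270,250:420]
cv2.imwrite('pics/c3.png',cv2.resize(np.hstack([a,b]),(800,330),interpolation=cv2.INTER_CUBIC))
```

```text
4.2 [0.51198502 0.04886698 0.02147768] -0.0033359975600186203 [ 0.75524275  0.13439426 -0.11571274]
123.15591775756687 0.11421243902668166
side max() iterable argument is empty
scene (array([ 0.52355558, -0.016621  ,  0.01735906]), np.float64(149.37488034426025), np.float64(0.05914387955721793))
wrist max() iterable argument is empty
```

View pics/c3.png

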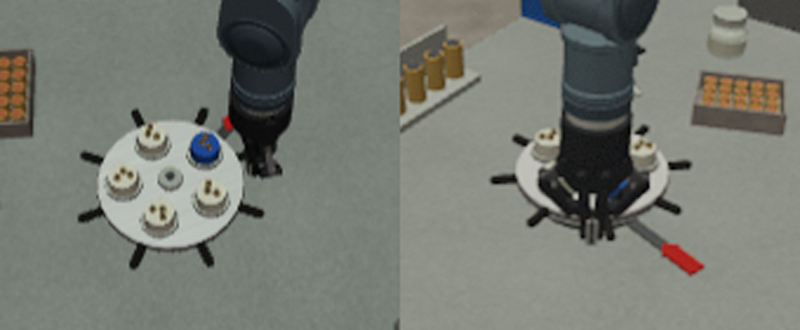

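```bash
cat >> h.py <<'E'
AX=np.array([.57445,-.04675])
def plan(p,R,ths,r=.115,z=.02):
    for th in ths:
        t=np.radians(th); X=np.r_[AX+r*np.array([np.cos(t),np.sin(t)]),z]
        zz=np.array([-np.cos(t),-np.sin(t),0]); x=np.array([0,0,-1.]); Rd=np.c_[x,np.cross(zz,x),zz]
        print(th,((X-p)@R*1000).round(1),(Ro.from_matrix(R.T@Rd).as_rotvec(degrees=True)/8).round(2))
def phase(f,amin=15):
    P=np.array([onz(f,[c],.034)[0][:2] for c,a,_ in blobs(masks(f)['black'],amin) if a<2000])
    d=P-AX; r=np.hypot(*d.T); k=np.abs(r-.112)<.006; a=np.degrees(np.arctan2(d[k,1],d[k,0]))%360
    return a.round(1),r[k].round(4),(a%45).round(1)
E
python3 - <<'E'
from h import *
R,p=tool(); 
t=np.radians(124); pc=np.r_[AX+.115*np.array([np.cos(t),np.sin(t)]),.02]
plan(p,R,(124,126,128,130,132,133,134))
f=cam('scene'); print(phase(f))
E
```

```text
124 [ 0.9 -1.5 -0.5] [-0.    0.01 -0.01]
126 [ 0.9 -5.5 -0.4] [-0.25  0.01 -0.01]
128 [ 0.9 -9.5 -0.2] [-0.5   0.01 -0.01]
130 [  0.9 -13.5   0.1] [-0.75  0.01 -0.01]
132 [  0.9 -17.5   0.6] [-1.    0.01 -0.01]
133 [  0.8 -19.5   0.9] [-1.13  0.01 -0.01]
134 [  0.8 -21.4   1.3] [-1.25  0.01 -0.01]
(array([223.5, 178.2, 268. ,  88.5, 313.6, 358.5,  43.5]), array([0.1133, 0.1134, 0.1109, 0.1105, 0.1098, 0.1091, 0.1098]), array([43.5, 43.2, 43. , 43.5, 43.6, 43.5, 43.5]))
```

Call:
send_rows([
  {"dp": [0,-4,0.1],"angular": [-0.25,0,0],"grip": -1},
  {"dp": [0,-8,0.3],"angular": [-0.5,0,0],"grip": -1},
  {"dp": [0,-12,0.6],"angular": [-0.75,0,0],"grip": -1},
  {"dp": [0,-16,1.1],"angular": [-1.0,0,0],"grip": -1},
  {"dp": [0,-19,1.6],"angular": [-1.19,0,0],"grip": -1},
  {"dp": [0,-21,1.9],"angular": [-1.31,0,0],"grip": -1},
  {"dp": [0,-22,2.1],"angular": [-1.38,0,0],"grip": -1},
  {"dp": [0,-22,2.1],"angular": [-1.38,0,0],"grip": -1},
  {"dp": [0,-22,2.1],"angular": [-1.38,0,0],"grip": -1},
])

```text
time_s: 5.3
ee_pos: [0.4937, 0.0349, 0.0203]
tcp_rot: [-60.3, 90.0, -105.3]
contact_force: [0.2, -0.2, -0.0]
finger_gap: 0.003
```

Run:
```python
from h import *
s=robot.sense(); print(s['time_s'],s['ee_pos'],s['contact_force'])
R,p=tool(); d=p[:2]-AX; print(np.degrees(np.arctan2(d[1],d[0])),np.hypot(*d)); 
f=cam('scene'); print(phase(f)); print(blue(f,AX))
f['img']=cv2.imread('pics/scene0.png'); print('t0',phase(f),blue(f,AX))
```

```text
5.3 [0.49371341 0.03485264 0.02027646] [ 0.24475677 -0.15950684 -0.04582462]
134.69433930543744 0.1147928058569359
(array([189.6, 234.6, 279.5, 100.1, 325.2,  55.3,  10.1]), array([0.1141, 0.1129, 0.1109, 0.1106, 0.1096, 0.1103, 0.1097]), array([ 9.6,  9.6,  9.5, 10.1, 10.2, 10.3, 10.1]))
(array([ 0.51855163, -0.0276321 ,  0.01722322]), np.float64(161.11870846744543), np.float64(0.05907725327102512))
t0 (array([233.9, 144.1, 279. ,  99.1, 324.4,  54.6,   9.5]), array([0.1123, 0.1129, 0.1106, 0.1113, 0.109 , 0.1098, 0.1096]), array([8.9, 9.1, 9. , 9.1, 9.4, 9.6, 9.5])) (array([0.5490719 , 0.00779935, 0.01708195]), np.float64(114.94935655522755), np.float64(0.06016377370955352))
```

Run:
```python
from h import *
t=np.radians(135); pc=np.r_[AX+.115*np.array([np.cos(t),np.sin(t)]),.02]
z=np.array([-np.cos(t),-np.sin(t),0]); x=np.array([0,0,-1.]); Rd=np.c_[x,np.cross(z,x),z]
plan(pc,Rd,(131,),z=.02);plan(pc,Rd,(131,),z=.15);plan(pc,Rd,(164.4,),r=.03,z=.25)
```

```text
131 [0.  8.  0.3] [0.5 0.  0. ]
131 [-130.     8.     0.3] [0.5 0.  0. ]
164.4 [-230.   -14.7   88.9] [-3.68  0.    0.  ]
```

Call:
send_rows([
  {"dp": [0,8,0],"angular": [0,0,0],"grip": -1},
  {"dp": [-30,8,0],"angular": [0,0,0],"grip": -1},
  {"dp": [-70,8,0],"angular": [0,0,0],"grip": -1},
  {"dp": [-110,8,0],"angular": [0,0,0],"grip": -1},
  {"dp": [-145,0,20],"angular": [-0.7,0,0],"grip": -1},
  {"dp": [-175,-5,40],"angular": [-1.5,0,0],"grip": -1},
  {"dp": [-205,-10,60],"angular": [-2.3,0,0],"grip": -1},
  {"dp": [-225,-14,80],"angular": [-3.1,0,0],"grip": -1},
  {"dp": [-230,-15,89],"angular": [-3.68,0,0],"grip": -1},
  {"dp": [-230,-15,89],"angular": [-3.68,0,0],"grip": -1},
  {"dp": [-230,-15,89],"angular": [-3.68,0,0],"grip": -1},
  {"dp": [-230,-15,89],"angular": [-3.68,0,0],"grip": -1},
])

```text
time_s: 6.55
ee_pos: [0.5451, -0.0378, 0.2493]
tcp_rot: [-178.8, 89.9, 165.7]
contact_force: [0.2, 0.4, 0.3]
finger_gap: -0.001
```

```bash
cat >> h.py <<'E'
def arrow(f):
    b=max(blobs(masks(f)['red']),key=lambda b:b[1]); ys,xs=np.nonzero(b[2]); W=onz(f,np.c_[xs,ys],.004)[:,:2]
    c=W.mean(0); u=np.linalg.svd(W-c,full_matrices=False)[2][0]; d=c-AX
    return np.degrees(np.arctan2(*u[::-1]))%180, np.degrees(np.arctan2(*d[::-1])), np.hypot(*d), ((W-AX)@d/np.hypot(*d)).min(),((W-AX)@d/np.hypot(*d)).max()
E
python3 - <<'E'
from h import *
s=robot.sense(); print(s['time_s'],s['ee_pos'],s['contact_force'],s['dq'].round(1))
f=cam('wrist'); cv2.imwrite('pics/wrist4.png',f['img']); print('cam',f['c']); print(blue(f,AX)); print(arrow(f)); print(phase(f,60))
f=cam('scene'); print(phase(f)); print(blue(f,AX))
f=cam('side'); print(blue(f,AX))
E
```

```text
6.55 [ 0.54506351 -0.03783957  0.24928798] [0.19647583 0.38655012 0.2895567 ] [-0.  -0.2 -0.2 -0.  -0.1 -0.5]
cam [ 0.47599026 -0.01812022  0.39256257]
(array([ 0.51706536, -0.02890274,  0.01810177]), np.float64(162.72372192805665), np.float64(0.06009593336850014))
(np.float64(164.21248244795697), np.float64(164.36121650746634), np.float64(0.15847404654623581), np.float64(0.12813068490444088), np.float64(0.18410091092675826))
(array([144.7, 189.8,  99.8,  54.7]), array([0.1113, 0.1108, 0.1113, 0.112 ]), array([9.7, 9.8, 9.8, 9.7]))
(array([189.6, 234.5, 144.6, 279.5, 100.1, 325.2,  55.2,  10.1]), array([0.1141, 0.1127, 0.1126, 0.1109, 0.1106, 0.1096, 0.1099, 0.1097]), array([ 9.6,  9.5,  9.6,  9.5, 10.1, 10.2, 10.2, 10.1]))
(array([ 0.51855163, -0.0276321 ,  0.01722322]), np.float64(161.11870846744543), np.float64(0.05907725327102512))
(array([ 0.51548742, -0.02649011,  0.01632688]), np.float64(161.03697821600772), np.float64(0.062346204765535804))
```

View pics/wrist4.png

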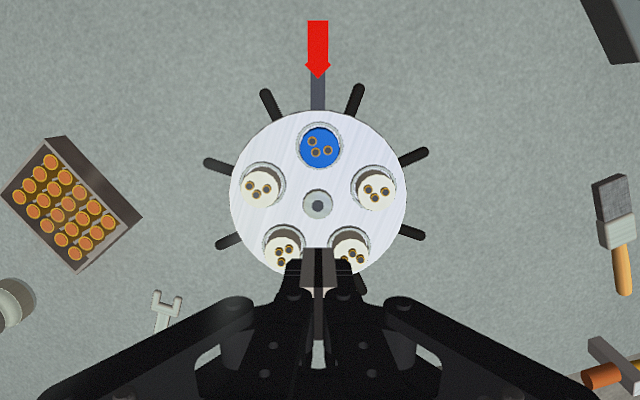

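Run:
```python
from h import *
R,p=tool()
plan(p,R,(131,),z=.13);plan(p,R,(131,),z=.02)
```

```text
131 [119.8  62.8 -65.3] [ 4.19 -0.01  0.  ]
131 [229.8  62.9 -65.1] [ 4.19 -0.01  0.  ]
```

Call:
send_rows([
  {"dp": [20,12,-13],"angular": [0.8,0,0],"grip": -1},
  {"dp": [45,25,-26],"angular": [1.6,0,0],"grip": -1},
  {"dp": [70,38,-39],"angular": [2.5,0,0],"grip": -1},
  {"dp": [95,50,-52],"angular": [3.4,0,0],"grip": -1},
  {"dp": [115,63,-65],"angular": [4.19,0,0],"grip": -1},
  {"dp": [125,63,-65],"angular": [4.19,0,0],"grip": -1},
  {"dp": [155,63,-65],"angular": [4.19,0,0],"grip": -1},
  {"dp": [190,63,-65],"angular": [4.19,0,0],"grip": -1},
  {"dp": [215,63,-65],"angular": [4.19,0,0],"grip": -1},
  {"dp": [230,63,-65],"angular": [4.19,0,0],"grip": -1},
  {"dp": [230,63,-65],"angular": [4.19,0,0],"grip": -1},
  {"dp": [230,63,-65],"angular": [4.19,0,0],"grip": -1},
])

```text
time_s: 7.9
ee_pos: [0.5008, 0.0391, 0.0208]
tcp_rot: [25.8, 90.0, -23.2]
contact_force: [-0.0, -0.4, 0.5]
finger_gap: -0.0
```

Run:
```python
from h import *
s=robot.sense(); print(s['time_s'],s['ee_pos'],s['contact_force'])
R,p=tool(); d=p[:2]-AX; print(np.degrees(np.arctan2(d[1],d[0])),np.hypot(*d)); 
plan(p,R,(131,132,133,134,135,136,136.3))
f=cam('scene'); print(phase(f))
```

```text
7.9 [0.50082871 0.03913486 0.02076963] [-0.0258722  -0.44777775  0.51030928]
130.60348481025486 0.11312075098258352
131 [ 0.8 -0.8 -1.9] [-0.  0. -0.]
132 [ 0.8 -2.8 -1.9] [-0.13  0.   -0.  ]
133 [ 0.8 -4.8 -1.8] [-0.25  0.   -0.  ]
134 [ 0.8 -6.8 -1.7] [-0.38  0.   -0.  ]
135 [ 0.8 -8.8 -1.6] [-0.5  0.  -0. ]
136 [  0.8 -10.8  -1.4] [-0.63  0.   -0.  ]
136.3 [  0.8 -11.4  -1.4] [-0.66  0.   -0.  ]
(array([189.6, 234.8, 279.5, 100.1, 325.2,  55.2,  10.1]), array([0.1141, 0.1134, 0.1109, 0.1106, 0.1096, 0.1099, 0.1097]), array([ 9.6,  9.8,  9.5, 10.1, 10.2, 10.2, 10.1]))
```

Call:
send_rows([
  {"dp": [0,-3,-1.5],"angular": [-0.13,0,0],"grip": -1},
  {"dp": [0,-6,-1.5],"angular": [-0.38,0,0],"grip": -1},
  {"dp": [0,-7.5,-1.5],"angular": [-0.44,0,0],"grip": -1},
  {"dp": [0,-9,-1.5],"angular": [-0.5,0,0],"grip": -1},
  {"dp": [0,-10.2,-1.5],"angular": [-0.6,0,0],"grip": -1},
  {"dp": [0,-11,-1.5],"angular": [-0.64,0,0],"grip": -1},
  {"dp": [0,-11.5,-1.5],"angular": [-0.66,0,0],"grip": -1},
  {"dp": [0,-11.5,-1.5],"angular": [-0.66,0,0],"grip": -1},
  {"dp": [0,-11.5,-1.5],"angular": [-0.66,0,0],"grip": -1},
])

```text
time_s: 8.85
ee_pos: [0.4908, 0.033, 0.0203]
tcp_rot: [42.3, 90.0, -1.5]
contact_force: [0.6, 0.4, 0.5]
finger_gap: -0.004
```

Run:
```python
from h import *
s=robot.sense(); print(s['time_s'],s['ee_pos'],s['contact_force'])
R,p=tool(); d=p[:2]-AX; print(np.degrees(np.arctan2(d[1],d[0])),np.hypot(*d)); 
f=cam('scene'); print(phase(f)); print(blue(f,AX))
```

```text
8.85 [0.49076621 0.03304008 0.0203359 ] [0.63462107 0.41757004 0.5248135 ]
136.3644433823187 0.11562626599435423
(array([191. , 236.2, 281.1, 101.5, 326.8,  56.6,  11.7]), array([0.1134, 0.113 , 0.1101, 0.1105, 0.1087, 0.1097, 0.1097]), array([11. , 11.2, 11.1, 11.5, 11.8, 11.6, 11.7]))
(array([ 0.51830464, -0.02895551,  0.01715677]), np.float64(162.41471288207893), np.float64(0.058897755004968404))
```

Call:
send_rows([
  {"dp": [0,8,0],"angular": [0,0,0],"grip": -1},
  {"dp": [-30,8,0],"angular": [0,0,0],"grip": -1},
  {"dp": [-70,8,0],"angular": [0,0,0],"grip": -1},
  {"dp": [-110,8,0],"angular": [0,0,0],"grip": -1},
  {"dp": [-145,0,20],"angular": [-0.7,0,0],"grip": -1},
  {"dp": [-175,-5,40],"angular": [-1.5,0,0],"grip": -1},
  {"dp": [-205,-9,60],"angular": [-2.3,0,0],"grip": -1},
  {"dp": [-225,-13,80],"angular": [-3.1,0,0],"grip": -1},
  {"dp": [-230,-13,89],"angular": [-3.5,0,0],"grip": -1},
  {"dp": [-230,-13,89],"angular": [-3.5,0,0],"grip": -1},
  {"dp": [-230,-13,89],"angular": [-3.5,0,0],"grip": -1},
  {"dp": [-230,-13,89],"angular": [-3.5,0,0],"grip": -1},
])

```text
time_s: 10.1
ee_pos: [0.5448, -0.0372, 0.2492]
tcp_rot: [-176.9, 89.9, 167.3]
contact_force: [-0.2, -0.5, -0.3]
finger_gap: 0.0
```

Run:
```python
from h import *
s=robot.sense(); print(s['time_s'],s['ee_pos'],s['contact_force'],s['dq'].round(1))
f=cam('wrist'); cv2.imwrite('pics/wrist5.png',f['img']); print(blue(f,AX)); print(arrow(f)); print(phase(f,60))
# image-only: arrow line vs pot vs hub
R,p=tool()
# button: scene+side top-face fits at several z
for n in('scene','side'):
    g=cam(n); h=hsv(g); b=max(blobs(masks(g)['green'],40),key=lambda b:b[1]) if n=='scene' else blobs(masks(g)['green'],100)[0]
    v=h[...,2]; m=b[2]&(v>.85*np.percentile(v[b[2]],70)); ys,xs=np.nonzero(m)
    hull=cv2.convexHull(np.c_[xs,ys].astype(np.int32))[:,0].astype(float)
    for z in(.050,.055,.060,.065):
        W=onz(g,hull,z)[:,:2]; q=least_squares(lambda q:np.hypot(*(W-q[:2]).T)-q[2],[*W.mean(0),.017]).x; print(n,z,q.round(4),m.sum())
```

```text
10.1 [ 0.54483536 -0.03716096  0.2492391 ] [-0.21956931 -0.45203857 -0.28971849] [ 0.1 -0.3 -0.1  0.   0.1 -0.3]
(array([ 0.51673408, -0.03048602,  0.01818521]), np.float64(164.26249544087293), np.float64(0.05996368941094254))
(np.float64(164.1599423358695), np.float64(164.3372218844998), np.float64(0.15866610525156388), np.float64(0.12856942999856918), np.float64(0.18455356047477092))
(array([146.2, 191.4, 101.3,  56.3]), array([0.111 , 0.111 , 0.1113, 0.1121]), array([11.2, 11.4, 11.3, 11.3]))
scene 0.05 [0.4234 0.323  0.0143] 62
scene 0.055 [0.4268 0.3224 0.0142] 62
scene 0.06 [0.4303 0.3217 0.0141] 62
scene 0.065 [0.4337 0.3211 0.0141] 62
side 0.05 [0.442  0.3103 0.0158] 148
side 0.055 [0.4394 0.3132 0.0156] 148
side 0.06 [0.4368 0.3161 0.0155] 148
side 0.065 [0.4342 0.3191 0.0154] 148
```

View pics/wrist5.png

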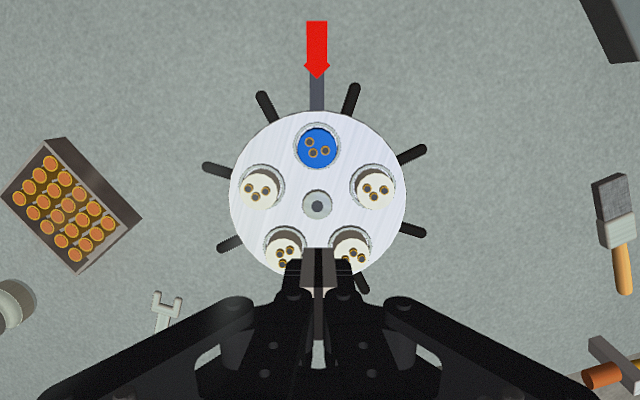

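Run:
```python
from h import *
R,p=tool(); print(((np.array([.434,.320,.22])-p)@R*1000).round(1)); print(R.round(3))
```

```text
[  29.9  313.7 -203.8]
[[-0.002  0.271  0.962]
 [ 0.     0.963 -0.271]
 [-1.    -0.    -0.002]]
```

Call:
send_rows([
  {"dp": [0,20,-13],"angular": [0,0,0],"grip": -1},
  {"dp": [0,50,-32],"angular": [0,0,0],"grip": -1},
  {"dp": [0,85,-55],"angular": [0,0,0],"grip": -1},
  {"dp": [0,120,-78],"angular": [0,0,0],"grip": -1},
  {"dp": [5,155,-101],"angular": [0,0,0],"grip": -1},
  {"dp": [10,190,-123],"angular": [0,0,0],"grip": -1},
  {"dp": [15,225,-146],"angular": [0,0,0],"grip": -1},
  {"dp": [20,260,-169],"angular": [0,0,0],"grip": -1},
  {"dp": [25,290,-188],"angular": [0,0,0],"grip": -1},
  {"dp": [30,307,-200],"angular": [0,0,0],"grip": -1},
  {"dp": [30,314,-204],"angular": [0,0,0],"grip": -1},
  {"dp": [30,314,-204],"angular": [0,0,0],"grip": -1},
  {"dp": [30,314,-204],"angular": [0,0,0],"grip": -1},
  {"dp": [30,314,-204],"angular": [0,0,0],"grip": -1},
])

```text
time_s: 11.65
ee_pos: [0.4355, 0.3187, 0.2206]
tcp_rot: [0.7, 90.0, -15.2]
contact_force: [-0.5, 0.3, -0.2]
finger_gap: -0.004
```

Run:
```python
from h import *
s=robot.sense(); print(s['time_s'],s['ee_pos'],s['contact_force'],s['dq'].round(1))
f=cam('wrist'); cv2.imwrite('pics/wrist6.png',f['img']); print('cam',f['c'])
b=max(blobs(masks(f)['green'],100),key=lambda b:b[1]); print(b[0],b[1])
h=hsv(f); v=h[...,2]; print(np.percentile(v[b[2]],[5,25,50,75,95]))
for k in (0,.85):
    m=b[2]&(v>k*np.percentile(v[b[2]],70)); ys,xs=np.nonzero(m)
    hull=cv2.convexHull(np.c_[xs,ys].astype(np.int32))[:,0].astype(float)
    for z in(.055,.060,.065):
        W=onz(f,hull,z)[:,:2]; q=least_squares(lambda q:np.hypot(*(W-q[:2]).T)-q[2],[*W.mean(0),.017]).x; print(z,q.round(4),m.sum())
```

```text
11.65 [0.43545558 0.31868939 0.22063853] [-0.49024958  0.28123831 -0.21484982] [-0.2 -0.1  0.  -0.2  0.1  0.2]
cam [0.36607808 0.33889529 0.36369762]
[318.73362832 181.55044248] 1130
[ 81.45 189.   193.   196.   200.  ]
0.055 [0.4355 0.3196 0.0175] 1130
0.06 [0.4344 0.3199 0.0172] 1130
0.065 [0.4333 0.3202 0.0169] 1130
0.055 [0.4362 0.3194 0.0162] 958
0.06 [0.4351 0.3198 0.0159] 958
0.065 [0.434  0.3201 0.0157] 958
```

View pics/wrist6.png

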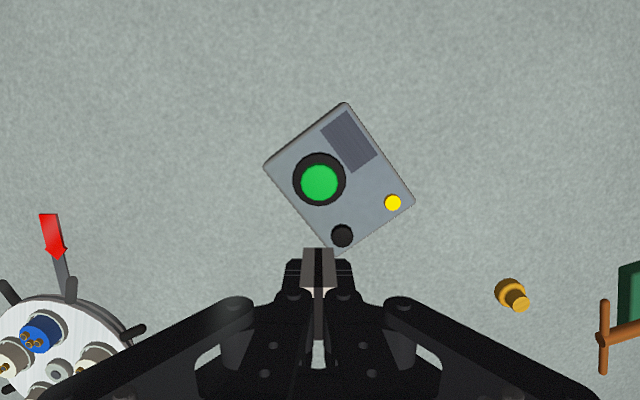

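Call:
send_rows([
  {"dp": [30,0.4,-0.9],"angular": [0,0,0],"grip": -1},
  {"dp": [70,0.8,-1.8],"angular": [0,0,0],"grip": -1},
  {"dp": [105,0.8,-1.8],"angular": [0,0,0],"grip": -1},
  {"dp": [130,0.8,-1.8],"angular": [0,0,0],"grip": -1},
  {"dp": [143,0.8,-1.8],"angular": [0,0,0],"grip": -1},
  {"dp": [148,0.8,-1.8],"angular": [0,0,0],"grip": -1},
  {"dp": [148,0.8,-1.8],"angular": [0,0,0],"grip": -1},
  {"dp": [148,0.8,-1.8],"angular": [0,0,0],"grip": -1},
])

```text
time_s: 12.5
ee_pos: [0.4343, 0.3211, 0.0733]
tcp_rot: [42.3, 89.9, 26.5]
contact_force: [-0.2, -0.7, 0.1]
finger_gap: -0.001
```

Call:
send_rows([
  {"dp": [2,0,0],"angular": [0,0,0],"grip": -1},
  {"dp": [4,0,0],"angular": [0,0,0],"grip": -1},
  {"dp": [6,0,0],"angular": [0,0,0],"grip": -1},
  {"dp": [7,0,0],"angular": [0,0,0],"grip": -1},
  {"dp": [7,0,0],"angular": [0,0,0],"grip": -1},
  {"dp": [7,0,0],"angular": [0,0,0],"grip": -1},
])

```text
time_s: 13.1
ee_pos: [0.4338, 0.3212, 0.0657]
tcp_rot: [40.2, 89.9, 24.5]
contact_force: [0.7, 0.6, 2.6]
finger_gap: -0.001
```

Call:
send_rows([
  {"dp": [1,0,0],"angular": [0,0,0],"grip": -1},
  {"dp": [2,0,0],"angular": [0,0,0],"grip": -1},
  {"dp": [3,0,0],"angular": [0,0,0],"grip": -1},
  {"dp": [3,0,0],"angular": [0,0,0],"grip": -1},
])

```text
time_s: 13.5
ee_pos: [0.4338, 0.3212, 0.0625]
tcp_rot: [43.4, 89.9, 27.7]
contact_force: [1.4, 0.3, 3.8]
finger_gap: 0.001
```

Call:
send_rows([
  {"dp": [1,0,0],"angular": [0,0,0],"grip": -1},
  {"dp": [2,0,0],"angular": [0,0,0],"grip": -1},
  {"dp": [2,0,0],"angular": [0,0,0],"grip": -1},
])

```text
time_s: 13.8
ee_pos: [0.4338, 0.3213, 0.061]
tcp_rot: [44.7, 89.9, 29.0]
contact_force: [0.7, -0.3, 7.0]
finger_gap: 0.002
```

Call:
send_rows([
  {"dp": [1,0,0],"angular": [0,0,0],"grip": -1},
  {"dp": [1,0,0],"angular": [0,0,0],"grip": -1},
  {"dp": [1,0,0],"angular": [0,0,0],"grip": -1},
])

```text
time_s: 14.1
ee_pos: [0.4338, 0.3212, 0.0609]
tcp_rot: [42.0, 89.9, 26.3]
contact_force: [-1.9, -0.7, 14.4]
finger_gap: 0.002
```

Call:
send_rows([
  {"dp": [0.5,0,0],"angular": [0,0,0],"grip": -1},
  {"dp": [0.5,0,0],"angular": [0,0,0],"grip": -1},
  {"dp": [0.5,0,0],"angular": [0,0,0],"grip": -1},
])

```text
time_s: 14.4
ee_pos: [0.4339, 0.3213, 0.0608]
tcp_rot: [42.9, 89.9, 27.1]
contact_force: [-2.8, -1.2, 17.7]
finger_gap: -0.002
```

Run:
```python
from h import *
f=cam('side'); cv2.imwrite('pics/side7.png',cv2.resize(f['img'][220:370,200:360],(640,600),interpolation=cv2.INTER_CUBIC))
```

```text
(no output)
```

View pics/side7.png

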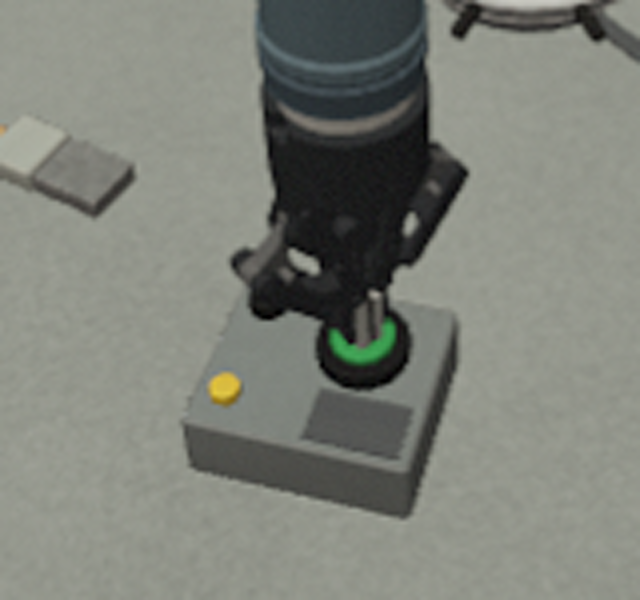

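Call:
send_rows([
  {"dp": [-3,0,0],"angular": [0,0,0],"grip": -1},
  {"dp": [-8,0,0],"angular": [0,0,0],"grip": -1},
  {"dp": [-20,0,0],"angular": [0,0,0],"grip": -1},
  {"dp": [-50,0,0],"angular": [0,0,0],"grip": -1},
  {"dp": [-90,0,0],"angular": [0,0,0],"grip": -1},
  {"dp": [-130,0,0],"angular": [0,0,0],"grip": -1},
  {"dp": [-155,0,0],"angular": [0,0,0],"grip": -1},
  {"dp": [-160,0,0],"angular": [0,0,0],"grip": -1},
  {"dp": [-160,0,0],"angular": [0,0,0],"grip": -1},
  {"dp": [-160,0,0],"angular": [0,0,0],"grip": -1},
  {"dp": [-160,0,0],"angular": [0,0,0],"grip": -1},
])

```text
time_s: 15.55
ee_pos: [0.4321, 0.3202, 0.2168]
tcp_rot: [-133.7, 89.8, -149.5]
contact_force: [-0.2, 0.1, -0.3]
finger_gap: -0.001
```

Run:
```python
from h import *
s=robot.sense(); print(s['time_s'],s['ee_pos'],s['contact_force'],s['dq'].round(1))
f=cam('scene'); print(phase(f)); print(blue(f,AX))
g=cam('side'); a=f['img'][110:250,230:480]; b=g['img'][130:370,220:420]
cv2.imwrite('pics/c8.png',np.hstack([cv2.resize(a,(450,252)),cv2.resize(b,(300,252))]))
w=cam('wrist'); cv2.imwrite('pics/wrist8.png',w['img'])
```

```text
15.55 [0.43210953 0.32023042 0.21677971] [-0.15592553  0.05518173 -0.25319729] [0.1 0.1 0.3 0.2 0.1 0.1]
(array([191. , 236.3, 146.4, 281.2, 101.5, 326.8,  56.6,  11.8]), array([0.1134, 0.1125, 0.1122, 0.1101, 0.1105, 0.1087, 0.1097, 0.1094]), array([11. , 11.3, 11.4, 11.2, 11.5, 11.8, 11.6, 11.8]))
(array([ 0.51830464, -0.02895551,  0.01715677]), np.float64(162.41471288207893), np.float64(0.058897755004968404))
```

View pics/c8.png

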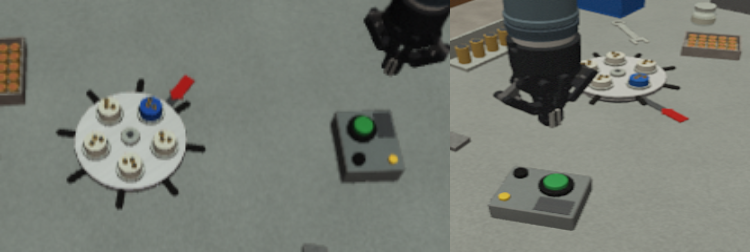

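View pics/wrist8.png

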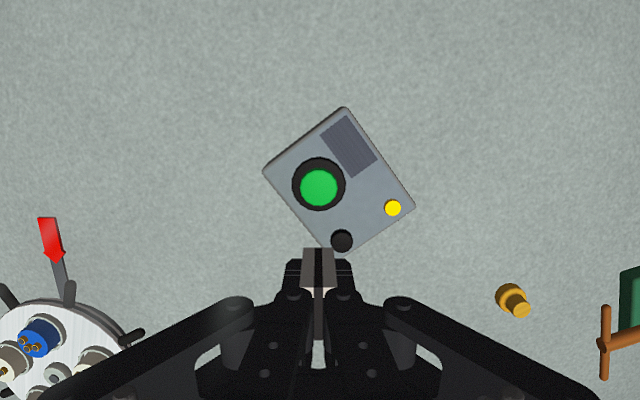

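The button picture shows the fingertips at about (365,330) on the green cap, with the cap pressed down into its black collar. The last pictures show the cap back up at (319,187) in the wrist view and the arm clear of everything. The blue pot is still beside the arrow, and its measured position is unchanged.

```bash
python3 -c "
from workcell import sign_off
print(sign_off())"
```

```text
the job is handed in; nothing more can be done
None
```

The blue pot is at the front in line with the red arrow. After that I pressed the green button fully down and released it. The job was handed in at about 15.7 s of the 64 s allowed.

- **Carousel:** I pushed one black peg with the shut fingertips about 47° counter-clockwise, in two stages plus a final 1.5° correction. From above, the wrist camera put the blue pot at 164.3° about the axis, 60.0 mm out. The arrow measured 164.2° along its own edge and 164.3° from the axis. After the press the peg angles in the scene view were the same within 0.1°, so the carousel had not moved.
- **Button:** I pressed straight down until the height stopped changing at about 61 mm. The force then rose to about 18 N against the stop. The button was back up after I lifted off, and the arm finished about 150 mm above it, touching nothing.
- **Checks that disagreed:** The scene camera read the blue pot about 2° lower than the wrist camera throughout (162.4° at the end). It showed the same offset before anything moved, and the side camera also read low (161.0° against 162.7°) in the one later view where it saw the pot. I put this down to their coarse, slanted views and used the wrist camera. The rotation measured from the pegs agreed with the wrist reading.
- **Other items:** I did not measure the wrench, brush, jar and fitting again. The arm never went near them, and those visible in the last pictures looked unmoved.

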